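# Feed a dowel offcut through the self-closing flap of the offcut bin

### The arm

A 7-joint arm with a two-finger parallel gripper is mounted at the origin on the work surface. World frame = base frame: x ahead of the robot, y to its left, z up, the work surface at z = 0. Lengths are in m, angles in rad, forces in N, time in s.
With the tool pointing down it reaches from about 0.4 to 0.85 m from the base axis. Payload 4.5 kg.
Tool frame: the origin (TCP) lies midway between the tips of the shut fingers; the grasp point (between the pads) lies 19 mm behind it; z points along the fingers, y is the line along which they close (so a half turn about z gives the same grasp; the last joint's range is limited). The gripper opens to 88 mm and grips with 3 to 60 N. Pads are 18 mm wide; open, the fingers measure 123 mm over their backs; the gripper's body (75 mm by 187 mm) begins 45 mm behind the grasp point.
Start: joints at [-1.084, 0.689, -0.195, 1.565, 0.157, 0.902, -0.215], TCP at [0.273, 0.562, 0.239] pointing down, gripper open.
Joint ranges: [-3.01, 3.01], [-0.46, 2.08], [-1.47, 1.51], [0.13, 2.56], [-1, 4.14], [0.04, 2.09], [-2.66, 2.66]. Speed limits (rad/s): [2.57, 2.57, 3.14, 3.14, 3.14, 3.14, 3.14].

### API

Orientations are given as [roll, pitch, yaw] about the fixed x, y, z axes, in that order (R = Rz(yaw) Ry(pitch) Rx(roll)).
In Python, from station import * gives the robot as it stands.
- The arm moves only by the tool jog_arm, never from a script. Its argument "plan" is a list of rows, each an object of numbers: "tx", "ty", "tz": the shift along the tool's x, y, z in m; "rx", "ry", "rz": the turn, a rotation vector about the tool's x, y, z in rad; "fingers": the opening, from -1 (shut) to 1 (fully open). A call has 1 to 8 rows; each row is the pose to reach, as a shift and turn from the pose commanded when the call began, along the tool's axes at that moment; what a row does not reach only later rows make up. A row lasts 1/8 s, in which the tool goes at most 62.5 mm and 10.7 degrees, less where a joint would pass 70% of its speed; a pose out of reach is approached as far as the arm can. A call with a gripper value outside its range is refused whole. The fingers move at their own pace and stop on an object; "squeeze" is the grip in N (left out, the last holds). Time passes only in rows, so rows that repeat a pose let the fingers close. It gives the time, the measured TCP pose, the force, the opening and the grip force at its end, in the units of the state.
- get_obs(): the state, without advancing time (a new reading comes with each control period).
- grab_frame(name): name is "side" or "top"; returns the picture (420x560x3 uint8, red, green, blue); there is no depth.
- camera_info(name): a dict with "fx", "fy", "cx", "cy" (pixels), "R" (3x3) and "t" (3): a world point X has camera coordinates R X + t. Camera axes: x right, y down, z forward; pixel columns grow to the right and rows downward; lengths in m; the calibration is good to about 2 mm. A picture is of the moment at which its call begins. camera_info takes no time and is no camera call.
- job_done(): hands the job in; it is judged then, once.
The state is a dict: "clock": time; "qpos": joint angles; "joint_vel": joint speeds; "joint_efforts": joint torques, N m; "tool_pos": TCP position; "orientation": TCP orientation; "force": force on the tool from outside, world axes, zero at the start; "torque": the same for the moment, N m; "width": finger opening in m; "grasp_force": force on a finger pad.
Only numpy, scipy, OpenCV 4.12 (cv2) and the standard library are available. Lean on these libraries where they do the work, as an engineer would, in place of code of your own. Each camera call takes 0.05 s, during which the arm holds its last target. There are 200 camera calls.

### The job

Lay the red-ended dowel offcut in the chute of the offcut bin, so that it rolls down against the shut yellow flap and stops there. Then press the red lever to raise the flap until the offcut has rolled through into the bin, and ease the flap slowly back down until it is fully shut: do not let its spring slam it. Leave the wooden block, marking gauge, glue bottle and tin where they are.

Things in the scene. Friction and masses are not known exactly. Their poses are not given: they have to be found in the camera images.
- dowel: The offcut: pale round dowel, 28 mm diameter, 80 mm long, with a red band at one end, lying on the bench, about 35 g. Origin at its middle, on its axis; its y axis runs along the dowel (red end at +y). It rolls about that axis, so its x and z axes may point anywhere.
- bin: Fixed plywood offcut bin 310 x 134 x 169 mm. Origin on the bench; z up; its +x is the way things roll. From x=-140 to +20 mm an open steel chute slopes 25 deg down towards +x, 110 mm wide between rails 28 mm high; slide surface at z=158 mm at x=-140, 83 mm at x=+20, where the yellow flap hangs across it. Beyond it the closed bin has a pale see-through cover, top at z=169 mm.
- bin_load (a point): Point on the chute's sloping surface, mid-width, 95 mm (level) uphill of the flap: a good place to lay the offcut, its axis across the chute (along the bin's y). A resting dowel's axis is 15.5 mm straight above the surface. It rolls off downhill when let go.
- bin_inside (a point): Centre of the bin's inner floor beyond the flap (8 mm above the bench); the inside is about 120 mm long (bin x, 60 mm either way) and 110 mm wide.
- flap_hinge (a point): Middle of the flap's hinge line, 165 mm above the bench, 20 mm to +x of the bin's origin. The hinge runs along the bin's y axis.
- lever_grip (a point): Middle of the red lever bar: 22 mm diameter, 55 mm long along the bin's y, outside the bin's +y wall (105 mm from its mid-plane), fixed by an arm to the flap. 85 mm from the hinge axis, uphill (-x) of it; flap shut: arm 25 deg above level, bar axis 201 mm above the bench. Pressed down, it swings about the hinge and lifts the flap by the same angle.
- flap (a joint): Opening of the yellow flap, rad: 0 shut (hanging upright), 1.05 fully open (swung up, away from the chute). Sprung shut: about 4 N on the lever bar starts it, about 8 N holds it wide open. Open about 0.6 rad or more for the offcut to pass. Let go, it slams; falling faster than 2 rad/s counts as a slam, except in the last 0.06 rad.
- block: Bystander: dark wooden block 75 x 45 x 30 mm, lying on the bench; origin at the middle of its underside.
- gauge: Bystander: wooden marking gauge, 160 mm long stem, 34 mm high; origin under its head.
- glue: Bystander: yellow glue bottle, 52 mm diameter, 130 mm high; origin under its base.
- tin: Bystander: blue tin, 74 mm diameter, 90 mm high; origin under its base.
Mind the look-alikes: they are no part of the job. Leave any blue or pink look-alike of the dowel alone.

How it is judged:
On the way, in this order (a step that is already met when the one before it is completed fails the run):
1. the offcut lies in the chute, let go, at rest against the shut flap (x of dowel in the frame of bin between -0.04 and 0.02 m and z of dowel in the frame of bin between 0.09 and 0.122 m and y of dowel in the frame of bin between -0.05 and 0.05 m and value of joint flap below 0.06 rad and linear speed of dowel below 0.05 m/s and contact force between the fingers and dowel below 0.1 N), for 0.2 s.
2. the flap is held open and the offcut has gone through into the bin (value of joint flap above 0.25 rad and x of dowel in the frame of bin_inside between -0.07 and 0.07 m and y of dowel in the frame of bin_inside between -0.06 and 0.06 m and z of dowel in the frame of bin_inside below 0.06 m), for 0.1 s.
At the end, for the whole second after the job is handed in: The offcut lies at rest inside the bin, beyond the flap (within 70 mm along and 60 mm across of the middle of the inner floor, less than 60 mm above it), and the flap is shut to within 0.04 rad (value of joint flap below 0.04 rad and x of dowel in the frame of bin_inside between -0.07 and 0.07 m and y of dowel in the frame of bin_inside between -0.06 and 0.06 m and z of dowel in the frame of bin_inside below 0.06 m and linear speed of dowel below 0.05 m/s); the robot touches nothing.
It fails at once if the flap slams: it falls shut faster than 2 rad/s while still more than 0.06 rad open (value of joint flap above 0.06 rad and velocity of joint flap below -2 rad/s).
It fails at once if a bystander (block, gauge, glue bottle or tin) is moved more than 40 mm (distance of any of block, gauge, glue, tin from where it was at the start of the episode above 0.04 m).
It also fails if it takes over 59 s, if anything falls off the work surface, if the arm or the gripper's body presses on something with over 40 N, if the wrist force passes 120 N, or if a joint passes its speed limit or range.

## Working session

There is one attempt and no reset: what is moved stays moved. The work goes in short steps, Python scripts to look and compute and a tool call to move; the robot and the scene stay as the last step left them, time stands still between calls to the robot, and variables do not carry over. Pictures are saved under pics/ and viewed, at most 10 in all, crops included, and the job is handed in when it is done.

Besides the shell and the picture viewer there is one more tool, called after ">>>" as a command line: name --argument value ..., lists and objects as JSON in quotes. jog_arm: Moves the arm, as the interface text tells. Its arguments: {"type":"object","properties":{"plan":{"type":"array"},"squeeze":{"type":"number"}},"required":["plan"]}

```bash
mkdir -p pics; ls
python3 - <<'E'
from station import *
import cv2
for n in("side","top"):
    cv2.imwrite(f"pics/{n}0.png",grab_frame(n)[:,:,::-1]); c=camera_info(n); print(n,c)
print(get_obs())
E
```

```text
pics
side {'fx': 463.8897843568538, 'fy': 463.8897843568538, 'cx': 273.3019612150354, 'cy': 208.08706082428407, 'R': array([[ 0.97919219, -0.20243224,  0.01427738],
       [-0.14590608, -0.75117267, -0.64377872],
       [ 0.14104635,  0.62829994, -0.7650785 ]]), 't': array([-0.5660927 ,  0.20221129,  1.00020254])}
top {'fx': 395.1742658632724, 'fy': 395.1742658632724, 'cx': 282.383723836052, 'cy': 205.92981536289554, 'R': array([[-0.02326627, -0.99972652, -0.00236068],
       [-0.99905289,  0.02333731, -0.03672444],
       [ 0.03676949,  0.001504  , -0.99932264]]), 't': array([0.0674473 , 0.57706076, 1.00684277])}
{'clock': 0.1, 'qpos': array([-1.08416132,  0.6898919 , -0.19447847,  1.56622046,  0.15732577,
        0.90249595, -0.21506784]), 'joint_vel': array([ 1.43178890e-03, -2.52453698e-03, -2.13793696e-03, -2.82169961e-03,
        7.55020684e-04, -6.96990323e-04, -9.30565207e-05]), 'joint_efforts': array([-3.39870174e-03, -5.28505361e+01, -1.27179578e+00, -1.53836471e+01,
       -5.26471110e-02,  2.03248623e-03,  4.33423929e-05]), 'tool_pos': array([0.27327007, 0.56147548, 0.23799952]), 'orientation': array([-3.13997528e+00,  1.64365129e-04,  2.68884771e+00]), 'force': array([0.06888443, 0.48135499, 0.83350475]), 'torque': array([-0.04186289, -0.03892283,  0.01885813]), 'grasp_force': 0.0, 'width': 0.08848476718957711}
```

View pics/side0.png

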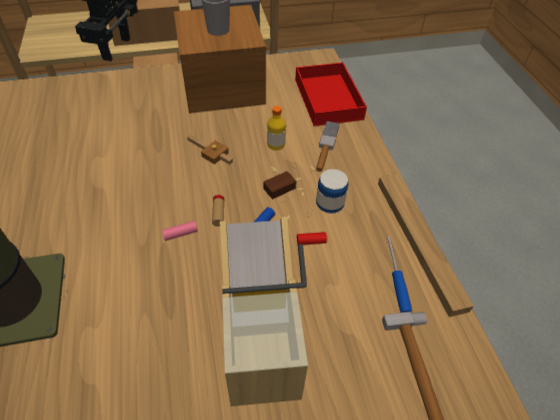

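View pics/top0.png

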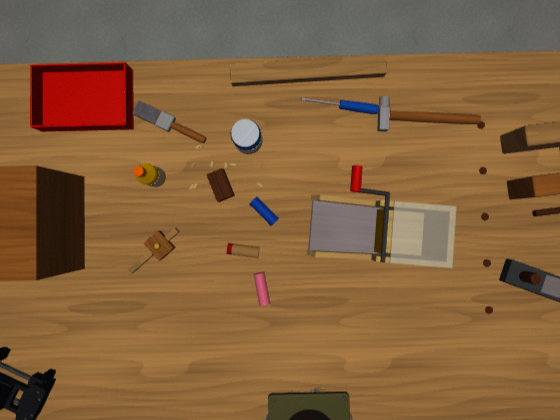

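Candidates for the dowel are (top view) pale with a red end at (243,250), blue at (264,211) and pink at (262,289). Only the first has pale wood with a red band. Next I'll measure it and confirm it in an enlarged crop.

```bash
cat > h.py <<'E'
from station import *
import cv2, numpy as np
def ray(n,p):
    c=camera_info(n); R=np.array(c["R"]); o=-R.T@np.array(c["t"])
    return o, R.T@np.array([(p[0]-c["cx"])/c["fx"],(p[1]-c["cy"])/c["fy"],1])
def onz(n,p,z):
    o,d=ray(n,p); return o+d*(z-o[2])/d[2]
def two(p,q):
    (a,d),(b,e)=ray("top",p),ray("side",q)
    s=np.linalg.lstsq(np.c_[d,-e],b-a,rcond=None)[0]
    P,Q=a+s[0]*d,b+s[1]*e; return (P+Q)/2, np.linalg.norm(P-Q)
def proj(n,X):
    c=camera_info(n); v=c["R"]@np.array(X)+c["t"]; return np.array([c["fx"]*v[0]/v[2]+c["cx"],c["fy"]*v[1]/v[2]+c["cy"]])
def blobs(im,lo,hi,box,amin=20):
    x0,y0,x1,y1=box; h=cv2.cvtColor(im[y0:y1,x0:x1],cv2.COLOR_RGB2HSV)
    if lo[0]>hi[0]: m=cv2.inRange(h,lo,(180,hi[1],hi[2]))|cv2.inRange(h,(0,lo[1],lo[2]),hi)
    else: m=cv2.inRange(h,lo,hi)
    out=[]
    for c in cv2.findContours(m,cv2.RETR_EXTERNAL,cv2.CHAIN_APPROX_NONE)[0]:
        if cv2.contourArea(c)>amin:
            c=c+[x0,y0]; out.append((cv2.contourArea(c),cv2.minAreaRect(c)))
    return sorted(out,reverse=True,key=lambda t:t[0])
E
python3 - <<'E'
from h import *
T,S=grab_frame("top"),grab_frame("side")
red=((172,150,60),(6,255,255))
lt=blobs(T,*red,(335,155,375,200)); ls=blobs(S,*red,(290,225,335,255))
print("lever",lt,ls); print(two(lt[0][1][0],ls[0][1][0]))
print("band",[b for b in blobs(T,*red,(215,235,270,265),5)],blobs(S,*red,(205,190,235,225),5))
h=cv2.cvtColor(T,cv2.COLOR_RGB2HSV); 
for p in[(243,250),(250,251),(243,262),(340,230),(420,225)]: print(p,h[p[1],p[0]])
c=np.hstack([cv2.resize(T[230:270,215:275],None,fx=6,fy=6,interpolation=2),cv2.resize(T[185:275,300:465],None,fx=2.667,fy=2.667,interpolation=2)[:240]])
cv2.imwrite("pics/crop1.png",c[:,:,::-1]);print(c.shape)
E
```

```text
lever [(235.0, ((355.95587158203125, 178.07351684570312), (10.200634956359863, 26.383596420288086), 4.398705005645752))] [(271.5, ((311.4965515136719, 237.95863342285156), (10.629822731018066, 29.398101806640625), 85.2363510131836))]
(array([ 0.62662976, -0.10157337,  0.20359499]), np.float64(0.0011671937526965602))
band [(31.5, ((228.826904296875, 248.36538696289062), (4.510671138763428, 9.805806159973145), 11.309932708740234))] [(17.5, ((218.18316650390625, 196.66830444335938), (10.049875259399414, 3.681637763977051), 5.710592269897461))]
(243, 250) [ 17 150 141]
(250, 251) [ 17 151 140]
(243, 262) [ 16 154 147]
(340, 230) [  5  26 126]
(420, 225) [ 20  59 170]
(240, 800, 3)
```

View pics/crop1.png

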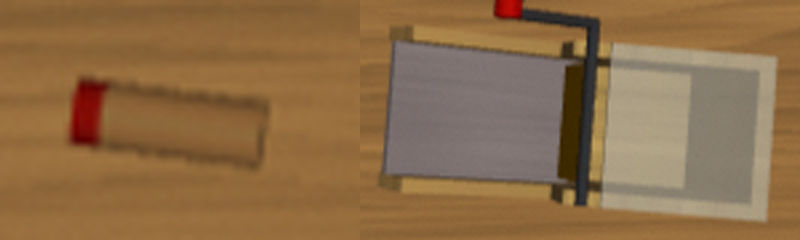

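The crop shows the pale dowel with its red band, ends at about (227.5,248.5) and (259.2,252.2) in the top view. The cover's far corners are near (456,206) and (453,267.5), and the chute's top corners near (313.5,200) and (309.4,250.6).

Run:
```python
from h import *
np.set_printoptions(precision=4,suppress=True)
f=lambda x,y:((x-360)/2.667+300-.3,y/2.667+185-.3)
pts=[(f(777,57),.169,(170,67)),(f(768,220),.169,(170,-67)),(f(396,41),.158,(-140,55)),(f(385,175),.158,(-140,-55))]
W=[onz("top",p,z)[:2] for p,z,_ in pts]; B=[np.array(b)/1000 for *_,b in pts]
lev=two((355.96,178.07),(311.5,237.96))[0]
W.append(lev[:2]); B.append(np.array([.020-.085*np.cos(np.radians(25)),.105]))
W=np.array(W);B=np.array(B);print(W)
w=W-W.mean(0);b=B-B.mean(0)
yaw=np.angle(((w@[1,1j])*np.conj(b@[1,1j])).sum())
R=np.array([[np.cos(yaw),-np.sin(yaw)],[np.sin(yaw),np.cos(yaw)]])
o=W.mean(0)-R@B.mean(0); print("yaw",yaw,"org",o,"res mm",(W-o-B@R.T)*1000)
for nm,x,y in(("load",-.075,0),("lever",.02-.085*np.cos(np.radians(25)),.105),("hinge",.02,0),("levhinge",.02,.105)): print(nm,o+R@[x,y])
a=onz("top",(227.2,248.2),.014);c=onz("top",(258.9,251.9),.014)
s=onz("side",(218.2,196.7),.014)
print("dowel",a,c,(a+c)/2,np.linalg.norm(a-c),"dir red",np.arctan2(*(a-c)[1::-1]),"side band",s)
print("proj side centre",proj("side",(a+c)/2),get_obs()["clock"])
```

```text
[[ 0.5635 -0.3233]
 [ 0.4317 -0.3108]
 [ 0.5844 -0.0144]
 [ 0.4743 -0.0025]
 [ 0.6266 -0.1016]]
yaw -1.673270809605158 org [ 0.5153 -0.1478] res mm [[-1.0158  0.4334]
 [ 0.4687 -0.7949]
 [ 0.0522 -0.2556]
 [-0.5658  0.4121]
 [ 1.0607  0.2051]]
load [ 0.523  -0.0732]
lever [ 0.6256 -0.1018]
hinge [ 0.5132 -0.1677]
levhinge [ 0.6177 -0.1784]
dowel [0.4735 0.1976 0.014 ] [0.4622 0.1167 0.014 ] [0.4679 0.1571 0.014 ] 0.08164145230162645 dir red 1.4319772382309994 side band [0.4763 0.2034 0.014 ]
proj side centre [217.2047 210.8577] 0.2
```

```bash
cat >> h.py <<'E'
from scipy.spatial.transform import Rotation as Ro
yaw=-1.6733; org=np.array([.5153,-.1478,0]); RB=Ro.from_euler('z',yaw).as_matrix()
def bw(x,y,z): return org+RB@np.array([x,y,z])
def down(y): return Ro.from_euler('xyz',[np.pi,0,y])
def go(pos,rot,cur=None):
    o=get_obs(); p,r=(np.array(o["tool_pos"]),Ro.from_euler('xyz',o["orientation"])) if cur is None else cur
    d=r.inv().apply(np.array(pos)-p); v=(r.inv()*rot).as_rotvec()
    print("t",np.round(d,4),"r",np.round(v,4))
E
python3 - <<'E'
from h import *
go([.468,.157,.10],down(1.432))
E
```

```text
t [-0.3521 -0.2786  0.1386] r [-9.0000e-04  8.0000e-04  1.2569e+00]
```

>>> jog_arm --plan '[{"tx":-0.352,"ty":-0.279,"tz":0.1,"rz":1.257,"fingers":1},{"tx":-0.352,"ty":-0.279,"tz":0.1,"rz":1.257},{"tx":-0.352,"ty":-0.279,"tz":0.1,"rz":1.257},{"tx":-0.352,"ty":-0.279,"tz":0.1,"rz":1.257},{"tx":-0.352,"ty":-0.279,"tz":0.1,"rz":1.257},{"tx":-0.352,"ty":-0.279,"tz":0.1,"rz":1.257},{"tx":-0.352,"ty":-0.279,"tz":0.1386,"rz":1.257},{"tx":-0.352,"ty":-0.279,"tz":0.1386,"rz":1.257}]'

```text
invalid input at $.plan[0]: expected keys tx, ty, tz, rx, ry, rz, fingers
```

>>> jog_arm --plan '[{"tx":-0.352,"ty":-0.279,"tz":0.1,"rx":0,"ry":0,"rz":1.257,"fingers":1},{"tx":-0.352,"ty":-0.279,"tz":0.1,"rx":0,"ry":0,"rz":1.257,"fingers":1},{"tx":-0.352,"ty":-0.279,"tz":0.1,"rx":0,"ry":0,"rz":1.257,"fingers":1},{"tx":-0.352,"ty":-0.279,"tz":0.1,"rx":0,"ry":0,"rz":1.257,"fingers":1},{"tx":-0.352,"ty":-0.279,"tz":0.1,"rx":0,"ry":0,"rz":1.257,"fingers":1},{"tx":-0.352,"ty":-0.279,"tz":0.1,"rx":0,"ry":0,"rz":1.257,"fingers":1},{"tx":-0.352,"ty":-0.279,"tz":0.1386,"rx":0,"ry":0,"rz":1.257,"fingers":1},{"tx":-0.352,"ty":-0.279,"tz":0.1386,"rx":0,"ry":0,"rz":1.257,"fingers":1}]'

```text
clock: 1.2
tool_pos: [0.4687, 0.1542, 0.099]
orientation: [3.142, 0.002, 1.428]
force: [0.3, 0.6, -0.6]
width: 0.0881
grasp_force: 0.0
```

Run:
```python
from h import *
o=get_obs();print(o["clock"],o["tool_pos"],o["orientation"],np.abs(o["joint_vel"]).max())
go([.468,.157,.003],down(1.432))
```

```text
1.2 [0.46866741 0.15416503 0.09897585] [3.14155227e+00 1.58051240e-03 1.42763353e+00] 0.5787603994502968
t [ 0.0029 -0.0011  0.096 ] r [ 0.      0.0016 -0.0044]
```

>>> jog_arm --plan '[{"tx":0,"ty":0,"tz":0.05,"rx":0,"ry":0,"rz":0,"fingers":0.3},{"tx":0,"ty":0,"tz":0.08,"rx":0,"ry":0,"rz":0,"fingers":0.3},{"tx":0,"ty":0,"tz":0.095,"rx":0,"ry":0,"rz":0,"fingers":0.3},{"tx":0,"ty":0,"tz":0.095,"rx":0,"ry":0,"rz":0,"fingers":0.3},{"tx":0,"ty":0,"tz":0.095,"rx":0,"ry":0,"rz":0,"fingers":-1},{"tx":0,"ty":0,"tz":0.095,"rx":0,"ry":0,"rz":0,"fingers":-1},{"tx":0,"ty":0,"tz":0.095,"rx":0,"ry":0,"rz":0,"fingers":-1},{"tx":0,"ty":0,"tz":0.095,"rx":0,"ry":0,"rz":0,"fingers":-1}]' --squeeze 12

```text
clock: 2.2
tool_pos: [0.4683, 0.1574, 0.0057]
orientation: [3.141, -0.001, 1.432]
force: [0.2, -0.3, 6.3]
width: 0.0273
grasp_force: 12.0
```

```bash
cat >> h.py <<'E'
def place(x,perp,th=np.radians(15),a=.0083):
    s=np.radians(25); surf=.158-(x+.14)*np.tan(s)
    ax=bw(x+perp*np.sin(s),0,surf+perp*np.cos(s))
    r=Ro.from_rotvec(th*RB[:,1])*down(yaw+np.pi/2)
    return ax+a*r.as_matrix()[:,2], r
E
python3 - <<'E'
from h import *
o=get_obs();print(o["qpos"])
p,r=place(-.093,.017);print(p)
q=p+np.array([0,.0,.06]);print(q); go(q,r); print("then"); go(p,r,(q,r))
E
```

```text
[-0.42433892  0.94973224  0.0111912   2.0954464  -0.0959191   0.09560746
 -0.46129691]
[ 0.52430082 -0.06029803  0.14347359]
[ 0.52430082 -0.06029803  0.20347359]
t [-0.2077  0.0858 -0.1978] r [0.2085 0.1994 1.525 ]
then
t [0.     0.0155 0.058 ] r [0. 0. 0.]
```

>>> jog_arm --plan '[{"tx":0,"ty":0,"tz":-0.04,"rx":0,"ry":0,"rz":0,"fingers":-1},{"tx":0,"ty":0,"tz":-0.1,"rx":0,"ry":0,"rz":0,"fingers":-1},{"tx":0,"ty":0,"tz":-0.16,"rx":0,"ry":0,"rz":0,"fingers":-1},{"tx":0,"ty":0,"tz":-0.22,"rx":0,"ry":0,"rz":0,"fingers":-1},{"tx":0,"ty":0,"tz":-0.25,"rx":0,"ry":0,"rz":0,"fingers":-1},{"tx":0,"ty":0,"tz":-0.25,"rx":0,"ry":0,"rz":0,"fingers":-1}]'

```text
clock: 2.95
tool_pos: [0.469, 0.1576, 0.2573]
orientation: [3.137, -0.003, 1.432]
force: [-0.2, -1.5, -1.1]
width: 0.0275
grasp_force: 12.0
```

Run:
```python
from h import *
o=get_obs();print(o["tool_pos"],o["qpos"],o["width"],o["grasp_force"])
p,r=place(-.093,.017)
q=p+np.array([0,.0,.06]);print(q); go(q,r)
```

```text
[0.4690047  0.15756914 0.25727557] [-0.47932621  0.49251244  0.09491227  1.94093713 -0.06936103  0.70592544
 -0.48209422] 0.02752956406785121 11.971089094877243
[ 0.52430082 -0.06029803  0.20347359]
t [-0.2083  0.0847  0.0536] r [0.2096 0.1951 1.5255]
```

>>> jog_arm --plan '[{"tx":-0.208,"ty":0.085,"tz":0,"rx":0.21,"ry":0.195,"rz":1.525,"fingers":-1},{"tx":-0.208,"ty":0.085,"tz":0,"rx":0.21,"ry":0.195,"rz":1.525,"fingers":-1},{"tx":-0.208,"ty":0.085,"tz":0,"rx":0.21,"ry":0.195,"rz":1.525,"fingers":-1},{"tx":-0.208,"ty":0.085,"tz":0,"rx":0.21,"ry":0.195,"rz":1.525,"fingers":-1},{"tx":-0.208,"ty":0.085,"tz":0,"rx":0.21,"ry":0.195,"rz":1.525,"fingers":-1},{"tx":-0.208,"ty":0.085,"tz":0,"rx":0.21,"ry":0.195,"rz":1.525,"fingers":-1},{"tx":-0.208,"ty":0.085,"tz":0,"rx":0.21,"ry":0.195,"rz":1.525,"fingers":-1},{"tx":-0.208,"ty":0.085,"tz":0,"rx":0.21,"ry":0.195,"rz":1.525,"fingers":-1}]'

```text
clock: 3.95
tool_pos: [0.5222, -0.0606, 0.2531]
orientation: [-2.888, 0.003, -0.058]
force: [-0.0, 0.4, -0.9]
width: 0.0278
grasp_force: 12.0
```

>>> jog_arm --plan '[{"tx":0,"ty":0,"tz":0,"rx":0,"ry":0,"rz":0.1,"fingers":-1},{"tx":0,"ty":0,"tz":0,"rx":0,"ry":0,"rz":0.1,"fingers":-1},{"tx":0,"ty":0,"tz":0,"rx":0,"ry":0,"rz":0.1,"fingers":-1}]'

```text
clock: 4.32
tool_pos: [0.5228, -0.0604, 0.2542]
orientation: [-2.89, 0.025, -0.146]
force: [-0.6, 0.1, -0.2]
width: 0.0276
grasp_force: 12.0
```

Run:
```python
from h import *
o=get_obs();print(o["tool_pos"],o["qpos"],o["width"],o["grasp_force"])
p,r=place(-.093,.017)
q=p+np.array([0,.0,.04]);print(q); go(q,r);go(p,r)
cv2.imwrite("pics/s2.png",cv2.resize(grab_frame("side")[160:400,150:400],None,fx=2.4,fy=2.4)[:,:,::-1])
```

```text
[ 0.52281362 -0.06036257  0.25420626] [-0.04594408  0.59358484  0.37370223  1.84142448 -0.59504402  0.89266614
 -1.03063068] 0.027554051109994634 11.971022486686707
[ 0.52430082 -0.06029803  0.18347359]
t [0.0032 0.0173 0.0685] r [ 0.0099  0.0126 -0.0484]
t [0.0042 0.0272 0.1073] r [ 0.0099  0.0126 -0.0484]
```

View pics/s2.png

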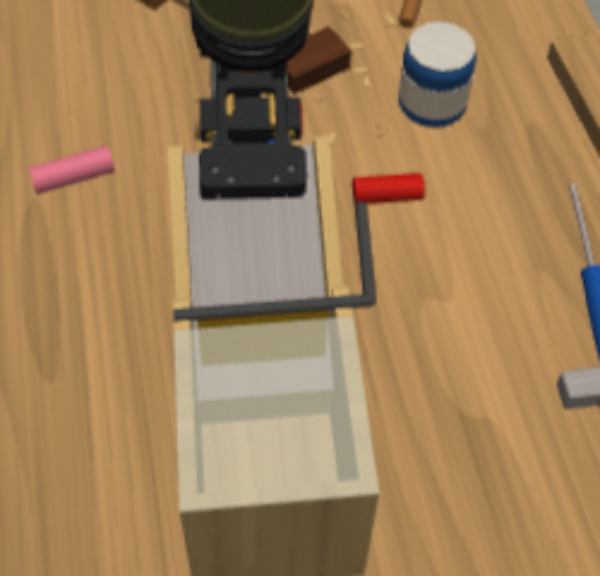

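The gripper (hand at about (252,170) in the crop) is over the chute between the rails. The lever bar at (390,188) and hinge rod are clear, so I'll descend now.

>>> jog_arm --plan '[{"tx":0.004,"ty":0.012,"tz":0.04,"rx":0.01,"ry":0.012,"rz":-0.048,"fingers":-1},{"tx":0.004,"ty":0.02,"tz":0.075,"rx":0.01,"ry":0.012,"rz":-0.048,"fingers":-1},{"tx":0.004,"ty":0.024,"tz":0.092,"rx":0.01,"ry":0.012,"rz":-0.048,"fingers":-1},{"tx":0.004,"ty":0.027,"tz":0.103,"rx":0.01,"ry":0.012,"rz":-0.048,"fingers":-1},{"tx":0.004,"ty":0.027,"tz":0.106,"rx":0.01,"ry":0.012,"rz":-0.048,"fingers":-1},{"tx":0.004,"ty":0.027,"tz":0.106,"rx":0.01,"ry":0.012,"rz":-0.048,"fingers":-1},{"tx":0.004,"ty":0.027,"tz":0.106,"rx":0.01,"ry":0.012,"rz":-0.048,"fingers":-1}]'

```text
clock: 5.25
tool_pos: [0.5252, -0.0607, 0.1463]
orientation: [-2.88, -0.002, -0.104]
force: [0.6, -0.1, -0.4]
width: 0.0273
grasp_force: 12.0
```

Run:
```python
from h import *
o=get_obs();print(o["tool_pos"],o["width"],o["force"])
p,r=place(-.093,.017); go(p,r)
```

```text
[ 0.52523536 -0.06069956  0.14631938] 0.027346458413006324 [ 0.5669705  -0.07141686 -0.38761165]
t [-0.001   0.0004  0.0028] r [ 0.0001 -0.0025 -0.0013]
```

>>> jog_arm --plan '[{"tx":0,"ty":0,"tz":0.003,"rx":0,"ry":0,"rz":0,"fingers":-1},{"tx":0,"ty":0,"tz":0.003,"rx":0,"ry":0,"rz":0,"fingers":0},{"tx":0,"ty":0,"tz":0.003,"rx":0,"ry":0,"rz":0,"fingers":0},{"tx":0,"ty":0,"tz":-0.01,"rx":0,"ry":0,"rz":0,"fingers":0},{"tx":0,"ty":0,"tz":-0.03,"rx":0,"ry":0,"rz":0,"fingers":0},{"tx":0,"ty":0,"tz":-0.06,"rx":0,"ry":0,"rz":0,"fingers":0},{"tx":0,"ty":0,"tz":-0.1,"rx":0,"ry":0,"rz":0,"fingers":0},{"tx":0,"ty":0,"tz":-0.1,"rx":0,"ry":0,"rz":0,"fingers":0}]'

```text
clock: 6.25
tool_pos: [0.5236, -0.0885, 0.2456]
orientation: [-2.882, -0.007, -0.107]
force: [0.7, 0.4, 0.2]
width: 0.0441
grasp_force: 0.0
```

Run:
```python
from h import *
o=get_obs();print(o["clock"],o["tool_pos"],o["orientation"],o["width"],o["force"])
S=grab_frame("side")
cv2.imwrite("pics/s3.png",cv2.resize(S[200:320,200:340],None,fx=4,fy=4)[:,:,::-1])
lx=.02-.085*np.cos(np.radians(25))
r=down(yaw+np.pi/2); q=bw(lx,.107,.24); go(bw(lx,.107,.26),r); go(q,r); print(q)
```

```text
6.25 [ 0.52359872 -0.08850838  0.24557434] [-2.88176888 -0.00741108 -0.1066429 ] 0.04408546598912469 [0.66474293 0.38044228 0.23347834]
t [ 0.106  -0.0005 -0.016 ] r [-0.2612 -0.0044 -0.0025]
t [0.1059 0.0047 0.0033] r [-0.2612 -0.0044 -0.0025]
[ 0.62757455 -0.10201191  0.24      ]
```

View pics/s3.png

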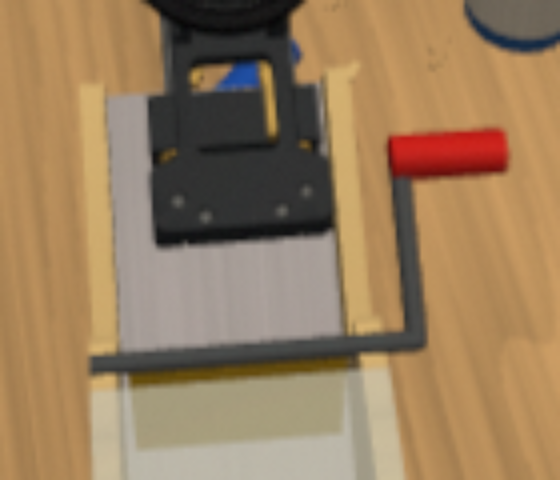

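>>> jog_arm --plan '[{"tx":0,"ty":-0.005,"tz":-0.03,"rx":0,"ry":0,"rz":0,"fingers":0},{"tx":0.05,"ty":-0.005,"tz":-0.03,"rx":-0.13,"ry":0,"rz":0,"fingers":-1},{"tx":0.106,"ty":-0.001,"tz":-0.016,"rx":-0.261,"ry":-0.004,"rz":-0.003,"fingers":-1},{"tx":0.106,"ty":-0.001,"tz":-0.016,"rx":-0.261,"ry":-0.004,"rz":-0.003,"fingers":-1},{"tx":0.106,"ty":-0.001,"tz":-0.016,"rx":-0.261,"ry":-0.004,"rz":-0.003,"fingers":-1},{"tx":0.106,"ty":-0.001,"tz":-0.016,"rx":-0.261,"ry":-0.004,"rz":-0.003,"fingers":-1}]'

```text
clock: 7.05
tool_pos: [0.6257, -0.102, 0.2583]
orientation: [-3.141, 0.004, -0.104]
force: [-0.3, 0.9, 0.7]
width: 0.0005
grasp_force: 0.0
```

Run:
```python
from h import *
o=get_obs();print(o["clock"],o["tool_pos"],o["orientation"],o["width"],o["force"])
T=grab_frame("top");S=grab_frame("side")
c=np.hstack([cv2.resize(T[160:280,290:470],None,fx=2.2,fy=2.2),cv2.resize(S[180:300,190:340],None,fx=2.2,fy=2.2)])
cv2.imwrite("pics/s4.png",c[:,:,::-1])
lx=.02-.085*np.cos(np.radians(25))
r=down(yaw+np.pi/2); go(bw(lx,.107,.216),r); print(proj("top",bw(.004,0,.106)))
```

```text
7.05 [ 0.62568132 -0.10198063  0.25827671] [-3.14064829  0.00383939 -0.10389606] 0.0005083748231367977 [-0.28311142  0.86294368  0.69465732]
t [0.0016 0.0001 0.0427] r [-0.0013  0.0027 -0.0011]
[371.31546805 229.65990648]
```

View pics/s4.png

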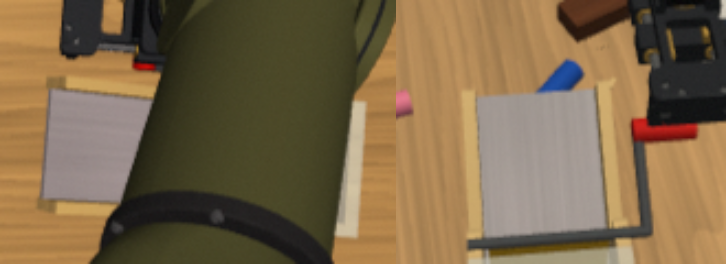

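>>> jog_arm --plan '[{"tx":0,"ty":-0.2,"tz":0,"rx":0,"ry":0,"rz":0,"fingers":-1},{"tx":0,"ty":-0.2,"tz":0,"rx":0,"ry":0,"rz":0,"fingers":-1},{"tx":0,"ty":-0.2,"tz":0,"rx":0,"ry":0,"rz":0,"fingers":-1},{"tx":0,"ty":-0.2,"tz":0,"rx":0,"ry":0,"rz":0,"fingers":-1},{"tx":0,"ty":-0.2,"tz":0,"rx":0,"ry":0,"rz":0,"fingers":-1}]'

```text
clock: 7.78
tool_pos: [0.647, 0.0985, 0.2585]
orientation: [-3.141, 0.003, -0.1]
force: [-0.5, -0.8, 0.0]
width: 0.0004
grasp_force: 0.0
```

Run:
```python
from h import *
T=grab_frame("top")
cv2.imwrite("pics/s5.png",cv2.resize(T[160:280,290:470],None,fx=4,fy=4)[:,:,::-1])
```

```text
(no output)
```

View pics/s5.png

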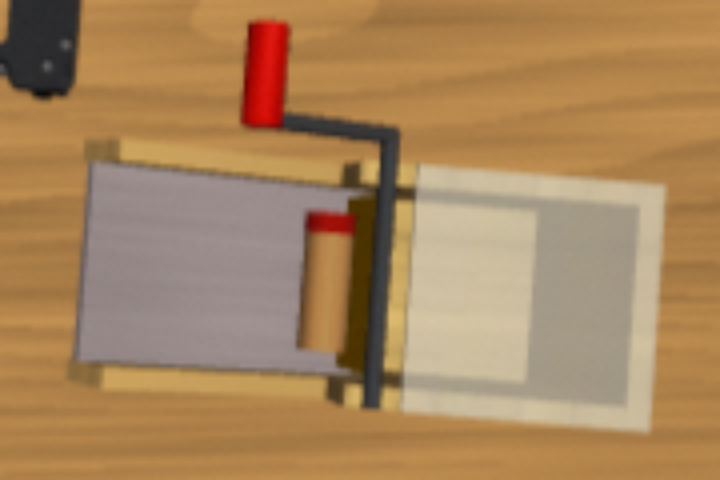

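The dowel lies square against the shut flap, centred at full-frame pixel (372,230) where (371,230) was predicted. Now I'll go back to the lever.

>>> jog_arm --plan '[{"tx":0,"ty":0.2,"tz":0,"rx":0,"ry":0,"rz":0,"fingers":-1},{"tx":0,"ty":0.2,"tz":0,"rx":0,"ry":0,"rz":0,"fingers":-1},{"tx":0,"ty":0.2,"tz":0,"rx":0,"ry":0,"rz":0,"fingers":-1},{"tx":0,"ty":0.2,"tz":0,"rx":0,"ry":0,"rz":0,"fingers":-1},{"tx":0,"ty":0.2,"tz":0.02,"rx":0,"ry":0,"rz":0,"fingers":-1},{"tx":0,"ty":0.2,"tz":0.033,"rx":0,"ry":0,"rz":0,"fingers":-1},{"tx":0,"ty":0.2,"tz":0.033,"rx":0,"ry":0,"rz":0,"fingers":-1}]'

```text
clock: 8.7
tool_pos: [0.6261, -0.1003, 0.224]
orientation: [-3.14, 0.005, -0.101]
force: [0.0, 0.4, 0.8]
width: 0.0005
grasp_force: 0.0
```

Run:
```python
from h import *
o=get_obs();print(o["tool_pos"],o["orientation"],o["force"])
go(bw(-.061,.107,.150),down(yaw+np.pi/2))
```

```text
[ 0.62606546 -0.1003189   0.2239849 ] [-3.14026546  0.00549362 -0.10133494] [0.00091638 0.41670321 0.84491563]
t [ 0.0021 -0.0023  0.074 ] r [-0.0013  0.0055  0.0012]
```

>>> jog_arm --plan '[{"tx":0.002,"ty":-0.002,"tz":0.01,"rx":0,"ry":0,"rz":0,"fingers":-1},{"tx":0.002,"ty":-0.002,"tz":0.02,"rx":0,"ry":0,"rz":0,"fingers":-1},{"tx":0.002,"ty":-0.002,"tz":0.03,"rx":0,"ry":0,"rz":0,"fingers":-1},{"tx":0.002,"ty":-0.002,"tz":0.041,"rx":0,"ry":0,"rz":0,"fingers":-1},{"tx":0.002,"ty":-0.002,"tz":0.053,"rx":0,"ry":0,"rz":0,"fingers":-1},{"tx":0.002,"ty":-0.002,"tz":0.066,"rx":0,"ry":0,"rz":0,"fingers":-1},{"tx":0.002,"ty":-0.002,"tz":0.078,"rx":0,"ry":0,"rz":0,"fingers":-1},{"tx":0.002,"ty":-0.002,"tz":0.078,"rx":0,"ry":0,"rz":0,"fingers":-1}]'

```text
clock: 9.7
tool_pos: [0.6305, -0.0976, 0.1474]
orientation: [-3.14, 0.0, -0.1]
force: [1.1, 1.8, 6.1]
width: 0.0006
grasp_force: 3.1
```

>>> jog_arm --plan '[{"tx":0,"ty":0,"tz":0,"rx":0,"ry":0,"rz":0,"fingers":-1},{"tx":0,"ty":0,"tz":0,"rx":0,"ry":0,"rz":0,"fingers":-1},{"tx":0,"ty":0,"tz":0,"rx":0,"ry":0,"rz":0,"fingers":-1},{"tx":0,"ty":0,"tz":0,"rx":0,"ry":0,"rz":0,"fingers":-1},{"tx":0,"ty":0,"tz":0,"rx":0,"ry":0,"rz":0,"fingers":-1},{"tx":0,"ty":0,"tz":0,"rx":0,"ry":0,"rz":0,"fingers":-1}]'

```text
clock: 10.45
tool_pos: [0.6305, -0.0975, 0.1482]
orientation: [-3.139, -0.0, -0.1]
force: [0.5, 2.0, 5.7]
width: 0.0006
grasp_force: 3.1
```

Run:
```python
from h import *
o=get_obs();print(o["tool_pos"],o["orientation"],o["force"])
S=grab_frame("side")
cv2.imwrite("pics/s6.png",cv2.resize(S[200:410,190:350],None,fx=2.8,fy=2.8)[:,:,::-1])
```

```text
[ 0.63049575 -0.09748782  0.14819313] [-3.13922715e+00 -1.66799094e-04 -9.98202708e-02] [0.50874992 1.98510678 5.66784362]
```

View pics/s6.png

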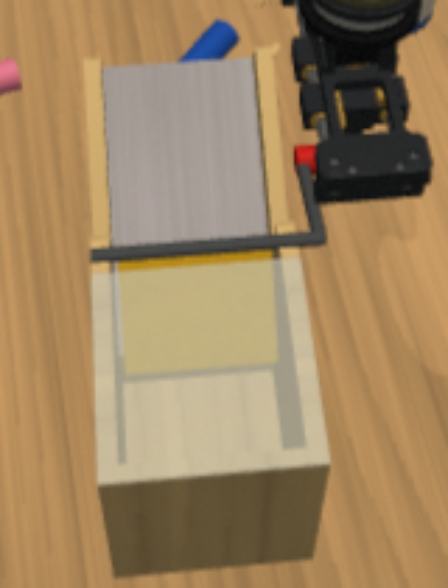

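Run:
```python
from h import *
for X in [(.05,0,.022),(.08,0,.022),(.1,0,.022),(.14,0,.022),(.16,0,.165),(.02,0,.165),(-.01,0,.106),(.04,0,.106)]:
    s=proj("side",bw(*X)); print(X,s,(s-[190,200])*2.8, proj("top",bw(*X)))
T=grab_frame("top")
cv2.imwrite("pics/s7.png",cv2.resize(T[160:280,290:470],None,fx=4,fy=4)[:,:,::-1])
```

```text
(0.05, 0, 0.022) [260.23904391 338.60045859] [196.66932296 388.08128405] [382.03548002 230.32680103]
(0.08, 0, 0.022) [261.50810679 352.97533606] [200.222699   428.33094098] [393.83189977 231.26439678]
(0.1, 0, 0.022) [262.38422882 362.89931001] [202.6758407  456.11806802] [401.69824102 231.88962447]
(0.14, 0, 0.022) [264.21342052 383.61885603] [207.79757747 514.13279687] [417.43587326 233.14047324]
(0.16, 0, 0.165) [265.24500855 364.74180304] [210.68602395 461.27704851] [448.90556621 235.97883206]
(0.02, 0, 0.165) [258.28958244 289.20979959] [191.21083084 249.78743886] [384.67723503 230.87358709]
(-0.01, 0, 0.106) [257.36930378 291.19267174] [188.63405058 255.33948086] [365.3117054 229.1827043]
(0.04, 0, 0.106) [259.47305131 314.47662583] [194.52454367 320.53455233] [386.75812969 230.88734871]
```

View pics/s7.png

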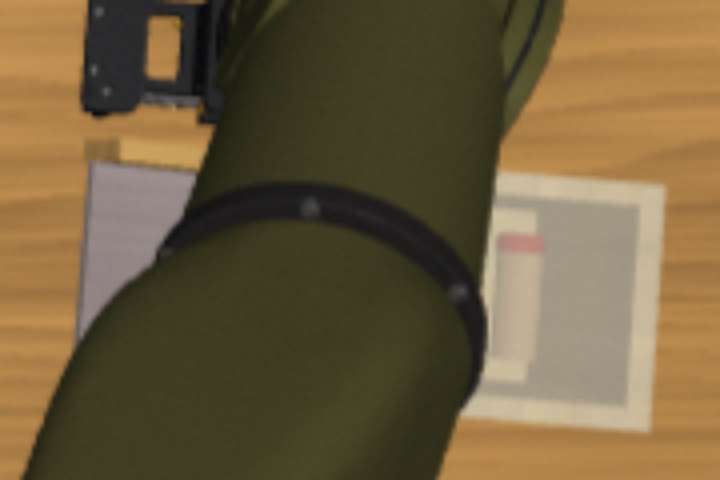

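The dowel is inside the bin, seen through the cover at full-frame pixel (420,235), which puts it at bin x of about 0.14. Easing the lever up now.

>>> jog_arm --plan '[{"tx":0,"ty":0,"tz":-0.003,"rx":0,"ry":0,"rz":0,"fingers":-1},{"tx":0,"ty":0,"tz":-0.007,"rx":0,"ry":0,"rz":0,"fingers":-1},{"tx":0,"ty":0,"tz":-0.011,"rx":0,"ry":0,"rz":0,"fingers":-1},{"tx":0,"ty":0,"tz":-0.015,"rx":0,"ry":0,"rz":0,"fingers":-1},{"tx":0,"ty":0,"tz":-0.019,"rx":0,"ry":0,"rz":0,"fingers":-1},{"tx":0,"ty":0,"tz":-0.023,"rx":0,"ry":0,"rz":0,"fingers":-1},{"tx":0,"ty":0,"tz":-0.027,"rx":0,"ry":0,"rz":0,"fingers":-1},{"tx":0,"ty":0,"tz":-0.031,"rx":0,"ry":0,"rz":0,"fingers":-1}]'

```text
clock: 11.55
tool_pos: [0.6305, -0.097, 0.1791]
orientation: [-3.139, 0.0, -0.099]
force: [1.7, 2.4, 5.6]
width: 0.0005
grasp_force: 2.6
```

>>> jog_arm --plan '[{"tx":0,"ty":0,"tz":-0.004,"rx":0,"ry":0,"rz":0,"fingers":-1},{"tx":0,"ty":0,"tz":-0.008,"rx":0,"ry":0,"rz":0,"fingers":-1},{"tx":0,"ty":0,"tz":-0.012,"rx":0,"ry":0,"rz":0,"fingers":-1},{"tx":0,"ty":0,"tz":-0.016,"rx":0,"ry":0,"rz":0,"fingers":-1},{"tx":0,"ty":0,"tz":-0.02,"rx":0,"ry":0,"rz":0,"fingers":-1},{"tx":0,"ty":0,"tz":-0.024,"rx":0,"ry":0,"rz":0,"fingers":-1},{"tx":0,"ty":0,"tz":-0.028,"rx":0,"ry":0,"rz":0,"fingers":-1},{"tx":0,"ty":0,"tz":-0.032,"rx":0,"ry":0,"rz":0,"fingers":-1}]'

```text
clock: 12.55
tool_pos: [0.6285, -0.0986, 0.2099]
orientation: [-3.14, 0.004, -0.101]
force: [-0.5, -1.7, 2.1]
width: 0.0004
grasp_force: 1.3
```

>>> jog_arm --plan '[{"tx":0,"ty":0,"tz":-0.003,"rx":0,"ry":0,"rz":0,"fingers":-1},{"tx":0,"ty":0,"tz":-0.006,"rx":0,"ry":0,"rz":0,"fingers":-1},{"tx":0,"ty":0,"tz":-0.01,"rx":0,"ry":0,"rz":0,"fingers":-1},{"tx":0,"ty":0,"tz":-0.015,"rx":0,"ry":0,"rz":0,"fingers":-1},{"tx":0,"ty":0,"tz":-0.03,"rx":0,"ry":0,"rz":0,"fingers":-1},{"tx":0,"ty":0,"tz":-0.06,"rx":0,"ry":0,"rz":0,"fingers":-1},{"tx":0,"ty":-0.05,"tz":-0.06,"rx":0,"ry":0,"rz":0,"fingers":-1},{"tx":0,"ty":-0.1,"tz":-0.06,"rx":0,"ry":0,"rz":0,"fingers":-1}]'

```text
clock: 13.55
tool_pos: [0.64, 0.0012, 0.2718]
orientation: [-3.14, 0.001, -0.103]
force: [0.5, 0.4, 0.3]
width: 0.0005
grasp_force: 0.0
```

>>> jog_arm --plan '[{"tx":0,"ty":-0.1,"tz":0,"rx":0,"ry":0,"rz":0,"fingers":-1},{"tx":0,"ty":-0.1,"tz":0,"rx":0,"ry":0,"rz":0,"fingers":-1},{"tx":0,"ty":-0.1,"tz":0,"rx":0,"ry":0,"rz":0,"fingers":-1},{"tx":0,"ty":-0.1,"tz":0,"rx":0,"ry":0,"rz":0,"fingers":-1}]'

```text
clock: 14.05
tool_pos: [0.6495, 0.0987, 0.271]
orientation: [3.141, 0.002, -0.102]
force: [0.4, 0.9, 0.4]
width: 0.0005
grasp_force: 0.0
```

Run:
```python
from h import *
T,S=grab_frame("top"),grab_frame("side")
red=((172,150,60),(6,255,255))
lt=blobs(T,*red,(335,155,375,200)); ls=blobs(S,*red,(290,225,335,255))
print(lt,ls,two(lt[0][1][0],ls[0][1][0]),get_obs()["force"])
cv2.imwrite("pics/s8.png",cv2.resize(T[100:300,120:470],None,fx=2.2,fy=2.2)[:,:,::-1])
```

```text
[(234.0, ((355.95587158203125, 178.07351684570312), (10.200634956359863, 26.383596420288086), 4.398705005645752))] [(271.5, ((311.4950866699219, 237.9505157470703), (10.7464017868042, 29.453102111816406), 84.2894058227539))] (array([ 0.62662697, -0.10156932,  0.203616  ]), np.float64(0.0011659250300609045)) [-0.12255953  0.00802194  0.03971845]
```

View pics/s8.png

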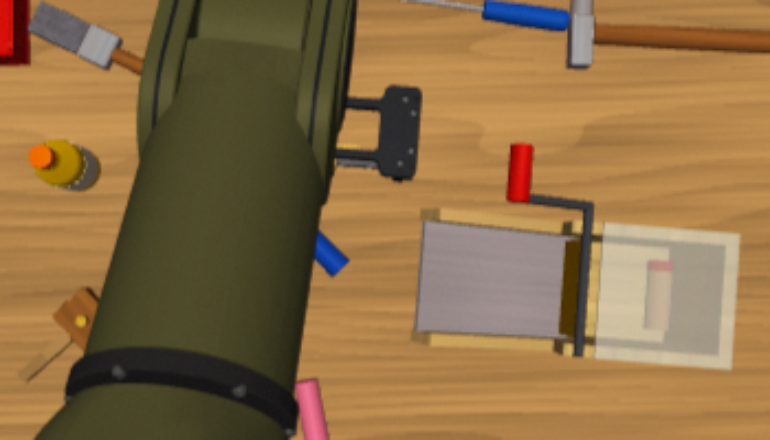

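The lever is back exactly at its starting position, so the flap is shut. The dowel lies in the bin at crop (658,295), and the arm touches nothing.

```bash
python3 -c "
from station import *
print(job_done())"
```

```text
the job is handed in; nothing more can be done
None
```

The offcut rolled through into the bin and the flap was eased fully shut without slamming; the job was handed in at about 14 s on the robot's clock, and the hand-in returned no verdict.

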